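Load the spice caddy in reverse order

ROBOT

A 7-joint arm with a two-finger parallel gripper is mounted at the origin on the work surface. World frame = base frame: x ahead of the robot, y to its left, z up, the work surface at z = 0. Lengths are in mm, angles in rad, forces in N, time in s.
With the tool pointing down it reaches from about 400 to 750 mm from the base axis. Payload 19.5 kg.
Tool frame: the origin (TCP) lies midway between the tips of the shut fingers; the grasp point (between the pads) lies 19 mm behind it (r.pinch_z is the distance from the TCP to the grasp point, in mm); z points along the fingers, y is the line along which they close (so a half turn about z gives the same grasp; the last joint's range is limited). The gripper opens to 85 mm and grips with 20 to 120 N. Pads are 22 mm wide; open, the fingers measure 114 mm over their backs; the gripper's body (76 mm by 85 mm) begins 54 mm behind the grasp point. The pads swing forward as they close: fully open they stand 13 mm farther back than shut.
Start: joints at [-1.2, 0.707, -0.028, 1.485, 0.022, 0.951, -0.075], TCP at [230.661, 526.679, 231.268] pointing down, gripper open.
Joint ranges: [-2.71, 2.71], [-0.32, 2.16], [-1.57, 1.52], [0, 2.45], [-1.46, 4.6], [0, 2.02], [-2.83, 2.83]. Speed limits (rad/s): [1.89, 1.89, 2.57, 2.57, 3.01, 3.01, 3.01].

INTERFACE

Orientations are given as a unit quaternion [x, y, z, w].
In Python, from workcell import r, viewer, workorder, spot_in, silhouettes, tip_of gives the robot as it stands.
- The arm moves only by the shell command python3 -m crank 'ROWS'. ROWS is a JSON list of rows, 1 to 5 of them, each of 7 numbers: the finger opening in mm, then dx, dy, dz in mm, then a rotation vector rx, ry, rz in rad; each row is the pose to reach, as a shift and turn from the pose commanded when the command began, along the tool's axes at that moment; what a row does not reach only later rows make up. A row lasts 1/8 s, in which the tool goes at most 62.5 mm and 0.188 rad, less where a joint would pass 70% of its speed; a pose out of reach is approached as far as the arm can. The fingers move at their own pace and stop on an object; the grip force is fixed at half the most. Time passes only in rows, so rows that do not move let the fingers close. It prints the time, the measured TCP pose, the force, the opening and the grip force at its end. Input that does not fit is refused with a message, and nothing moves.
- r.get_obs(): the state, without advancing time (a new reading comes with each control period).
- viewer.read_camera(name): name is "scene" or "top" or "wrist"; returns a dict with "img" (384x512x3 uint8, blue, green, red), "fx", "fy", "cx", "cy" (pixels), "camera_from_world" (4x4, takes a point from world to camera coordinates). Camera axes: x right, y down, z forward; pixel columns grow to the right and rows downward; lengths in mm; the calibration is good to about 2 mm. A picture is of the moment at which its call begins. There is no depth.
- workorder.finish_job(): hands the job in; it is judged then, once.
Trained networks look in the newest picture that a camera, given by its name, has taken for a name from the list of things; names that differ only in an ending like _2 or _b are one class to them, and where a whole thing is asked for, a point or a joint stands for the part that bears it (a point fixed in the world has none). Each returns a list of dicts, best first, with "score" (0 to 1); they miss things now and then, are a little off and sometimes report something else, mostly with a low value. They report only what shows in the picture. A call takes as long as a camera call. They do not tell look-alikes from the thing itself.
- spot_in(label, camera): "bbox" ([left, top, right, bottom] as shares, 0 to 1, of the picture: columns of its width, rows of its height, round what is visible of it).
- silhouettes(label, camera): "mask" (384x512 bool, what is visible of it) and "bbox" ([left, top, right, bottom] as shares, 0 to 1, of the picture: columns of its width, rows of its height, round what is visible of it).
- tip_of(label, camera): "xy" ([column, row] as shares, 0 to 1, of the picture: columns of its width, rows of its height: a listed point, or the origin of a listed thing).
The state is a dict: "time_s": time; "qpos": joint angles; "qvel": joint speeds; "joint_efforts": joint torques, N m; "tool_pos": TCP position; "eef_rot": TCP orientation; "force": force on the tool from outside, world axes, zero at the start; "moment": the same for the moment, N m; "width": finger opening in mm; "finger_force": force on a finger pad.
Only numpy, scipy, OpenCV 4.12 (cv2) and the standard library are available. Lean on these libraries where they do the work, as an engineer would, in place of code of your own. Each camera call takes 0.05 s, during which the arm holds its last target. There are 200 camera calls.

TASK

Move the four seasonings (sauce bottle, pepper grinder, steel shaker, squat jar) from the bamboo tray into the dark caddy, one to a pocket, in reverse order, for the cook across the counter: what stood nearest you on the tray goes into the pocket farthest from you, and so on, until what stood farthest is in the nearest pocket. Set each one down gently and upright on its pocket's floor, not dropping it from above nor letting it tip over, and leave all four standing still.

Things in the scene. Friction and masses are not known exactly. Their poses are not given: they have to be found in the camera images.
- bottle: Sauce bottle, the tallest of the four: 145 mm high, green glass body 50 mm across up to 70 mm, sloping shoulder to 88 mm, then a straight neck with white cap 28 mm across up to the top; about 240 g. Grip the neck, 95 to 140 mm above its underside. Origin: centre of its underside; z up its axis; yaw means nothing. Starts upright on its coaster, underside 17 mm above the worktop.
- grinder: Pepper grinder, 120 mm high: clear glass body 50 mm across up to 66 mm, steel waist 34 mm across up to 76 mm, black straight-sided head 44 mm across from 76 mm to the top; about 200 g. Grip the head. Origin: centre of its underside; z up its axis; yaw means nothing. Starts upright on its coaster, underside 17 mm above the worktop.
- shaker: Steel shaker with a domed, pierced top: straight cylinder 48 mm across up to 82 mm, dome to 95 mm; about 160 g. Grip the cylinder near its top. Origin: centre of its underside; z up its axis; yaw means nothing. Starts upright on its coaster, underside 17 mm above the worktop.
- jar: Squat spice jar with a flat steel lid, the shortest: 54 mm across and 68 mm high, straight sides; about 200 g. Grip it in the upper half. Origin: centre of its underside; z up its axis; yaw means nothing. Starts upright on its coaster, underside 17 mm above the worktop.
- coaster_round: Cork coaster, 5 mm thick, lying fixed in the bamboo tray with its top 17 mm above the worktop. Round, 66 mm across. At every start the bottle stands on it; it stays where it is, so it keeps marking where that piece stood. Origin: centre of its underside.
- coaster_square: Cork coaster, 5 mm thick, lying fixed in the bamboo tray with its top 17 mm above the worktop. Square, 60 mm. At every start the grinder stands on it; it stays where it is, so it keeps marking where that piece stood. Origin: centre of its underside.
- coaster_hex: Cork coaster, 5 mm thick, lying fixed in the bamboo tray with its top 17 mm above the worktop. Hexagonal, 60 mm across flats. At every start the shaker stands on it; it stays where it is, so it keeps marking where that piece stood. Origin: centre of its underside.
- coaster_clover: Cork coaster, 5 mm thick, lying fixed in the bamboo tray with its top 17 mm above the worktop. Four-lobed clover, 66 mm across. At every start the jar stands on it; it stays where it is, so it keeps marking where that piece stood. Origin: centre of its underside.
- tray: Pale bamboo tray, fixed, 340 x 92 mm, 12 mm thick, thin rim 21 mm high; holds the row at the start. Origin: centre of underside; x along the row away from the robot (within 0.3 rad of straight ahead), y across. The coasters lie at x = -120, -40, 40, 120 mm, y = 0, in an order that changes. It may be left or right of the caddy.
- caddy: Dark wooden caddy, fixed, empty: block 336 x 92 x 22 mm with a row of four open square pockets, 72 mm wide, 14 mm deep (floor 8 mm, rims 22 mm above the worktop), 8 mm partitions. Origin: centre of underside; x along the row away from the robot (within 0.3 rad of straight ahead), y across. Pocket centres at x = -120 (nearest the robot), -40, 40, 120 mm, y = 0.
Things that resemble listed ones, but are neither listed nor needed, are in the scene too. Leave any blue or yellow look-alike of the shaker alone.

How it is judged (in metres and radians):
At the end, for the whole second after the job is handed in: Each piece stands in the caddy pocket that mirrors its starting place (nearest to farthest, second to third, and so on): underside within 15 mm of the pocket's centre both ways and 5 mm of its floor, tilted under 0.1 rad, at rest (((x of coaster_round in the frame of tray between -0.14 and -0.1 m and x of bottle in the frame of caddy between 0.105 and 0.135 m) or (x of coaster_round in the frame of tray between -0.06 and -0.02 m and x of bottle in the frame of caddy between 0.025 and 0.055 m) or (x of coaster_round in the frame of tray between 0.02 and 0.06 m and x of bottle in the frame of caddy between -0.055 and -0.025 m) or (x of coaster_round in the frame of tray between 0.1 and 0.14 m and x of bottle in the frame of caddy between -0.135 and -0.105 m)) and y of bottle in the frame of caddy between -0.015 and 0.015 m and z of bottle in the frame of caddy between 0.003 and 0.013 m and angle between each of bottle, grinder, shaker, jar's own z axis and vertical below 0.1 rad and linear speed of each of bottle, grinder, shaker, jar below 0.02 m/s and angular speed of each of bottle, grinder, shaker, jar below 0.2 rad/s and ((x of coaster_square in the frame of tray between -0.14 and -0.1 m and x of grinder in the frame of caddy between 0.105 and 0.135 m) or (x of coaster_square in the frame of tray between -0.06 and -0.02 m and x of grinder in the frame of caddy between 0.025 and 0.055 m) or (x of coaster_square in the frame of tray between 0.02 and 0.06 m and x of grinder in the frame of caddy between -0.055 and -0.025 m) or (x of coaster_square in the frame of tray between 0.1 and 0.14 m and x of grinder in the frame of caddy between -0.135 and -0.105 m)) and y of grinder in the frame of caddy between -0.015 and 0.015 m and z of grinder in the frame of caddy between 0.003 and 0.013 m and ((x of coaster_hex in the frame of tray between -0.14 and -0.1 m and x of shaker in the frame of caddy between 0.105 and 0.135 m) or (x of coaster_hex in the frame of tray between -0.06 and -0.02 m and x of shaker in the frame of caddy between 0.025 and 0.055 m) or (x of coaster_hex in the frame of tray between 0.02 and 0.06 m and x of shaker in the frame of caddy between -0.055 and -0.025 m) or (x of coaster_hex in the frame of tray between 0.1 and 0.14 m and x of shaker in the frame of caddy between -0.135 and -0.105 m)) and y of shaker in the frame of caddy between -0.015 and 0.015 m and z of shaker in the frame of caddy between 0.003 and 0.013 m and ((x of coaster_clover in the frame of tray between -0.14 and -0.1 m and x of jar in the frame of caddy between 0.105 and 0.135 m) or (x of coaster_clover in the frame of tray between -0.06 and -0.02 m and x of jar in the frame of caddy between 0.025 and 0.055 m) or (x of coaster_clover in the frame of tray between 0.02 and 0.06 m and x of jar in the frame of caddy between -0.055 and -0.025 m) or (x of coaster_clover in the frame of tray between 0.1 and 0.14 m and x of jar in the frame of caddy between -0.135 and -0.105 m)) and y of jar in the frame of caddy between -0.015 and 0.015 m and z of jar in the frame of caddy between 0.003 and 0.013 m); the robot touches nothing.
It fails at once if one of the four is tipped more than 0.7 rad (angle between any of bottle, grinder, shaker, jar's own z axis and vertical above 0.7 rad).
It fails at once if one of the four hits the caddy with more than 60 N (contact force between any of bottle, grinder, shaker, jar and caddy above 60 N).
It fails at once if one of the four is dropped: falls free of the fingers faster than 0.5 m/s (about 13 mm of fall) ((linear speed of bottle above 0.5 m/s and contact force between bottle and the fingers below 0.1 N) or (linear speed of grinder above 0.5 m/s and contact force between grinder and the fingers below 0.1 N) or (linear speed of shaker above 0.5 m/s and contact force between shaker and the fingers below 0.1 N) or (linear speed of jar above 0.5 m/s and contact force between jar and the fingers below 0.1 N)).
It also fails if it takes over 128 s, if anything falls off the work surface, if the arm or the gripper's body presses on something with over 40 N, if the wrist force passes 120 N, or if a joint passes its speed limit or range.

## Working session

There is one attempt and no reset: what is moved stays moved. The work goes in short steps, Python scripts to look and compute and a shell command to move; the robot and the scene stay as the last step left them, time stands still between calls to the robot, and variables do not carry over. Pictures are saved under pics/ and viewed, at most 14 in all, crops included, and the job is handed in when it is done.

```bash
mkdir -p pics; python3 - <<'E'
from workcell import r, viewer, workorder, spot_in, silhouettes, tip_of
import cv2,numpy as np
for c in ("scene","top"):
    d=viewer.read_camera(c); cv2.imwrite(f"pics/{c}0.png",d["img"])
    print(c,d["fx"],d["cx"],d["cy"],np.round(d["camera_from_world"],3).tolist())
    for n in ["bottle","grinder","shaker","jar","tray","caddy","coaster_round","coaster_square","coaster_hex","coaster_clover"]:
        print(n,[(round(x["score"],2),np.round(np.array(x["xy"])*[512,384]).tolist()) for x in tip_of(n,c)[:3]],[(round(x["score"],2),np.round(np.array(x["bbox"])*[512,384,512,384]).tolist()) for x in spot_in(n,c)[:3]])
o=r.get_obs();print(o)
E
```

```text
scene 381.6429330180162 251.48058261329427 189.86414606402627 [[-0.452, 0.892, -0.017, 300.533], [0.713, 0.35, -0.608, -368.421], [-0.536, -0.287, -0.794, 1133.933], [0.0, 0.0, 0.0, 1.0]]
bottle [(0.83, [230.0, 130.0])] [(0.83, [217.0, 79.0, 242.0, 133.0]), (0.55, [181.0, 195.0, 211.0, 219.0])]
grinder [(0.91, [217.0, 155.0])] [(0.64, [206.0, 108.0, 232.0, 160.0])]
shaker [(0.82, [240.0, 227.0]), (0.82, [131.0, 246.0]), (0.68, [140.0, 177.0])] [(0.94, [177.0, 171.0, 208.0, 213.0]), (0.88, [227.0, 195.0, 255.0, 236.0]), (0.85, [151.0, 114.0, 182.0, 152.0])]
jar [(0.7, [208.0, 177.0])] [(0.67, [193.0, 147.0, 223.0, 187.0])]
tray [(0.58, [214.0, 167.0])] [(0.83, [168.0, 117.0, 252.0, 229.0])]
caddy [(0.84, [362.0, 228.0])] [(0.8, [328.0, 161.0, 400.0, 314.0])]
coaster_round [(0.39, [228.0, 129.0])] [(0.55, [231.0, 126.0, 240.0, 140.0])]
coaster_square [(0.46, [219.0, 151.0]), (0.46, [214.0, 168.0])] [(0.6, [209.0, 171.0, 226.0, 192.0]), (0.48, [220.0, 143.0, 240.0, 165.0])]
coaster_hex [(0.77, [197.0, 205.0])] [(0.48, [180.0, 203.0, 208.0, 218.0])]
coaster_clover [(0.45, [211.0, 178.0])
[... 1215 characters left out ...]
69654,  0.70651705, -0.02759656,  1.48459517,  0.02200091,
        0.95087634, -0.07548521]), 'qvel': array([-5.00456554e-04,  6.78380617e-04,  2.00919288e-04, -3.60789748e-04,
        6.49823174e-04, -4.56767036e-05,  5.34680740e-05]), 'joint_efforts': array([-3.55939766e-03, -8.82988715e+01,  1.23295549e+00, -2.36381096e+01,
        1.69614865e-02,  1.77879854e-03, -7.69520784e-05]), 'tool_pos': array([230.66736472, 526.68490207, 231.25936628]), 'eef_rot': array([ 2.04941136e-01,  9.78774299e-01, -4.56762981e-05, -1.03735418e-05]), 'force': array([0.41775097, 0.21432675, 0.15208879]), 'moment': array([-0.00542274, -0.0340861 ,  0.00178379]), 'finger_force': 0.0, 'width': 85.71395729494544}
```

View pics/top0.png

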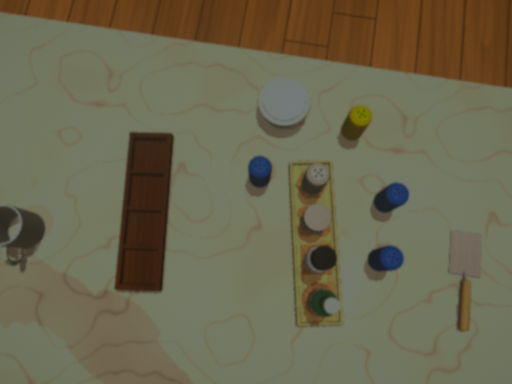

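View pics/scene0.png

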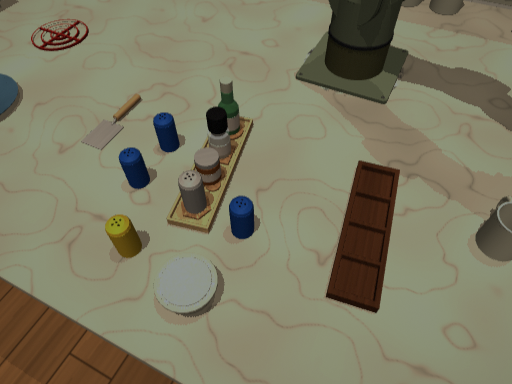

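The tray is on the right (columns 290–340) and the caddy on the left (115–172). From the near end the tray order is bottle (325,302), grinder (320,258), jar (316,217), shaker (317,178). The blue and yellow shakers are look-alikes. Next I'll fit poses to the silhouettes.

```bash
cat > fit.py <<'E'
from workcell import r, viewer, workorder, spot_in, silhouettes, tip_of
import cv2,numpy as np
from scipy.optimize import minimize
def proj(d,P):
    T=d["camera_from_world"]; q=P@T[:3,:3].T+T[:3,3]
    return np.c_[d["fx"]*q[:,0]/q[:,2]+d["cx"],d["fy"]*q[:,1]/q[:,2]+d["cy"]]
S=4
def fill(parts):
    m=np.zeros((384*S,512*S),np.uint8)
    for p in parts: cv2.fillConvexPoly(m,np.round(cv2.convexHull(p.astype(np.float32))*S).astype(int),1)
    return m
up=lambda m:cv2.resize(m.astype(np.uint8),None,fx=S,fy=S,interpolation=cv2.INTER_NEAREST)
def hullmask(m):
    ys,xs=np.nonzero(m); return fill([np.c_[xs,ys].astype(float)])
iou=lambda a,b:(a&b).sum()/max(1,(a|b).sum())
def box(p,L,W,h):
    c,s=np.cos(p[2]),np.sin(p[2])
    P=np.array([[x,y,z] for x in(-L/2,L/2) for y in(-W/2,W/2) for z in(0,h)])
    return [np.c_[P[:,0]*c-P[:,1]*s+p[0],P[:,0]*s+P[:,1]*c+p[1],P[:,2]]]
t=np.linspace(0,2*np.pi,32,endpoint=False)
SH=dict(bottle=[(0,70,50,50),(70,88,50,28),(88,145,28,28)],grinder=[(0,66,50,50),(66,76,34,34),(76,120,44,44)],
 shaker=[(0,82,48,48),(82,95,48,25)],jar=[(0,68,54,54)])
def piece(n,p,z0):
    return [np.vstack([np.c_[p[0]+D/2*np.cos(t),p[1]+D/2*np.sin(t),0*t+z0+z] for z,D in((a,d1),(b,d2))]) for a,b,d1,d2 in SH[n]]
def ray(d,uv,z):
    T=d["camera_from_world"];R=T[:3,:3];o=-R.T@T[:3,3]
    v=R.T@np.array([(uv[0]-d["cx"])/d["fx"],(uv[1]-d["cy"])/d["fy"],1]);return (o+v*(z-o[2])/v[2])[:2]
def fit(make,obs,p0,step):
    f=lambda p:-sum(iou(fill([proj(d,P) for P in make(p)]),m) for d,m in obs)
    p0=np.array(p0,float);sx=np.vstack([p0]+[p0+np.eye(len(p0))[i]*step[i] for i in range(len(p0))])
    q=minimize(f,p0,method="Nelder-Mead",options=dict(initial_simplex=sx,xatol=.02,fatol=1e-4,maxiter=150));return q.x,-q.fun/len(obs)
E
cat > m.py <<'E'
from fit import *
D={c:viewer.read_camera(c) for c in("top","scene")}
T=D["top"]
for n,L,W,h,uv in(("tray",340,92,21,(315,243)),("caddy",336,92,22,(146,212))):
    ob=[]
    for c in D:
        s=silhouettes(n,c)
        if s: ob.append((D[c],hullmask(s[0]["mask"])));print(n,c,round(s[0]["score"],2))
    p0=[*ray(T,uv,10),0.05]
    for o in ([ob[0]],[ob[1]],ob):
        p,v=fit(lambda p:box(p,L,W,h),o,p0,[15,15,.05]);print(n,np.round(p,3),round(v,3))
    print([np.round([p[0]+x*np.cos(p[2]),p[1]+x*np.sin(p[2])],1).tolist() for x in(-120,-40,40,120)])
    if n=="tray":tp=p
for n,x in(("bottle",-120),("grinder",-40),("jar",40),("shaker",120)):
    e=np.array([tp[0]+x*np.cos(tp[2]),tp[1]+x*np.sin(tp[2])])
    ob=[]
    for c in D:
        best=max(((iou(fill([proj(D[c],P) for P in piece(n,e,17)]),up(s["mask"])),i,s) for i,s in enumerate(silhouettes(n,c))),default=None)
        if best: ob.append((D[c],up(best[2]["mask"])));print(n,c,round(best[0],2))
    for o in [[a] for a in ob]+[ob]:
        p,v=fit(lambda p:piece(n,p,17),o,e,[6,6]);print(n,"tray says",np.round(e,1),"fit",np.round(p,1),round(v,3))
E
python3 m.py
```

```text
tray top 0.95
tray scene 0.7
tray [ 5.30700e+02 -1.65132e+02  1.91000e-01] 0.983
tray [ 5.28083e+02 -1.66060e+02  1.90000e-01] 0.912
tray [ 5.29770e+02 -1.65852e+02  1.92000e-01] 0.944
[[412.0, -188.7], [490.5, -173.5], [569.0, -158.2], [647.6, -143.0]]
caddy top 0.59
caddy scene 0.88
caddy [5.29922e+02 1.94667e+02 5.00000e-02] 0.0
caddy [5.34484e+02 1.97298e+02 1.35000e-01] 0.992
caddy [5.34484e+02 1.97298e+02 1.35000e-01] 0.496
[[415.6, 181.1], [494.8, 191.9], [574.1, 202.7], [653.4, 213.4]]
bottle top 0.81
bottle scene 0.66
bottle tray says [ 412.  -188.7] fit [ 408.9 -191.8] 0.946
bottle tray says [ 412.  -188.7] fit [ 403.6 -192.9] 0.696
bottle tray says [ 412.  -188.7] fit [ 408.3 -190.4] 0.808
grinder top 0.88
grinder scene 0.79
grinder tray says [ 490.5 -173.5] fit [ 487.5 -172.9] 0.95
grinder tray says [ 490.5 -173.5] fit [ 486.2 -171.9] 0.891
grinder tray says [ 490.5 -173.5] fit [ 487.4 -172.3] 0.915
jar top 0.87
jar scene 0.78
jar tray says [ 569.  -158.2] fit [ 565.9 -157.1] 0.948
jar tray says [ 569.  -158.2] fit [ 562.7 -156.9] 0.808
jar tray says [ 569.  -158.2] fit [ 565.9 -157.2] 0.877
shaker top 0.9
shaker scene 0.9
shaker tray says [ 647.6 -143. ] fit [ 645.5 -144. ] 0.949
shaker tray says [ 647.6 -143. ] fit [ 644.2 -144.2] 0.951
shaker tray says [ 647.6 -143. ] fit [ 645.  -143.7] 0.947
```

```bash
python3 - <<'E'
from fit import *
d=viewer.read_camera("top")
for s in silhouettes("caddy","top"): print(s["score"],np.round(np.array(s["bbox"])*[512,384,512,384]))
h=cv2.cvtColor(d["img"],cv2.COLOR_BGR2HSV)[120:300,105:185]
im=d["img"].astype(int); m=np.zeros((384,512),np.uint8)
m[120:300,105:185]=((im[...,2]-im[...,0]>25)&(im[...,2]<140))[120:300,105:185]
n,l,st,_=cv2.connectedComponentsWithStats(m);k=1+st[1:,4].argmax();print(st[k])
o=(d,hullmask(l==k))
p,v=fit(lambda p:box(p,336,92,22),[o],[534,197,.135],[10,10,.05]);print(np.round(p,3),v)
E
```

```text
0.9 [114. 130. 172. 291.]
[ 105  131   67  169 6950]
[5.28143e+02 2.07385e+02 8.30000e-02] 0.8526869217936404
```

```bash
python3 - <<'E'
from fit import *
ob=[]
for c in("top","scene"):
    d=viewer.read_camera(c)
    for s in silhouettes("caddy",c):
        if s["score"]>.5: print(c,s["score"],np.round(np.array(s["bbox"])*[512,384,512,384]))
        if (c=="scene" and s["bbox"][0]>.6 or c=="top" and s["bbox"][0]<.3) and s["score"]>.5: ob.append((d,hullmask(s["mask"])))
for o in [[a] for a in ob]+[ob]:
    p,v=fit(lambda p:box(p,336,92,22),o,[534,197,.135],[10,10,.05]);print(np.round(p,3),v)
E
```

```text
top 0.77 [116. 131. 172. 289.]
scene 0.89 [326. 158. 400. 313.]
[5.36573e+02 1.98372e+02 1.32000e-01] 0.9863931249473418
[5.34586e+02 1.97491e+02 1.35000e-01] 0.9886343612334801
[5.35537e+02 1.98044e+02 1.31000e-01] 0.9823193802914443
```

```bash
cat > go.py <<'E'
import sys,numpy as np
from workcell import r
from scipy.spatial.transform import Rotation as R
o=r.get_obs();q=R.from_quat(o["eef_rot"]);M=q.as_matrix()
yw=lambda a:np.arctan2(a[1],a[0])
for a in sys.argv[1:]:
    g=np.array(eval(a),float);d=g-o["tool_pos"];print(a,"tool d",np.round(M.T@d,1),"norm",round(np.linalg.norm(d),1))
print("pos",np.round(o["tool_pos"],1),"yaw_y",round(yw(M[:,1]),3),"tilt",np.round(M[:2,2],3),"q",np.round(o["qpos"],2))
E
python3 -m crank '[[85, -52, -33, 0, 0, 0, -0.115], [85, -104, -66, 0, 0, 0, -0.23], [85, -156, -99, 0, 0, 0, -0.345], [85, -208, -132, 0, 0, 0, -0.46], [85, -260, -165, 0, 0, 0, -0.575]]'; python3 go.py 450,200,231 409,-190,231
```

```text
time_s: 3.72
tool_pos: [403.6, 269.5, 231.5]
eef_rot: [-0.083, 0.997, 0.0, 0.0]
force: [1.4, 1.6, 0.1]
width: 85.1
finger_force: 0.0
450,200,231 tool d [-34.3 -76.3   0.5] norm 83.6
409,-190,231 tool d [ 7.060e+01 -4.541e+02  4.000e-01] norm 459.6
pos [403.6 269.5 231.5] yaw_y 1.737 tilt [0. 0.] q [-0.51  0.58 -0.26  1.8   0.2   0.79  0.88]
```

```bash
python3 -m crank '[[85, -6, -60, 0, 0, 0, 0], [85, -8, -120, 0, 0, 0, 0], [85, -6, -180, 0, 0, 0, 0], [85, 2, -240, 0, 0, 0, 0], [85, 12, -300, 0, 0, 0, 0]]'; python3 go.py 409,-190,231
```

```text
time_s: 4.35
tool_pos: [439.2, -28.7, 231.4]
eef_rot: [-0.081, 0.997, -0.0, 0.0]
force: [1.0, -0.5, -0.7]
width: 85.1
finger_force: 0.0
409,-190,231 tool d [  55.8 -154.3    0.4] norm 164.1
pos [439.2 -28.7 231.4] yaw_y 1.733 tilt [ 0.001 -0.   ] q [ 0.18  0.52 -0.31  1.94  0.24  0.71  1.46]
```

```bash
python3 -m crank '[[85, 30, -52, 0, 0, 0, 0], [85, 55, -105, 0, 0, 0, 0], [85, 58.5, -153, 0, 0, 0, 0], [85, 58.5, -154, 0, 0, 0, 0], [85, 58.5, -154, 0, 0, 0, 0]]'; python3 go.py 409,-190,115
```

```text
time_s: 4.97
tool_pos: [406.4, -187.7, 231.3]
eef_rot: [-0.081, 0.997, 0.0, 0.0]
force: [-0.5, 1.4, 0.4]
width: 85.2
finger_force: 0.0
409,-190,115 tool d [ -2.2  -2.7 116.3] norm 116.4
pos [ 406.4 -187.7  231.3] yaw_y 1.733 tilt [-0.  0.] q [ 0.57  0.54 -0.34  1.92  0.26  0.73  1.81]
```

```bash
cat > w.py <<'E'
import sys
from fit import *
n,x,y,z,f=sys.argv[1],*map(float,sys.argv[2:5]),sys.argv[5]
d=viewer.read_camera("wrist");cv2.imwrite(f"pics/{f}.png",d["img"])
for s in silhouettes(n,"wrist"):
    p,v=fit(lambda p:piece(n,p,z),[(d,up(s["mask"]))],[x,y],[6,6]);print(round(s["score"],2),np.round(np.array(s["bbox"])*[512,384,512,384]),np.round(p,1),round(v,3))
E
python3 w.py bottle 409 -190 17 w1
```

```text
0.86 [224. 136. 279. 223.] [ 409.3 -190.3] 0.96
```

View pics/w1.png

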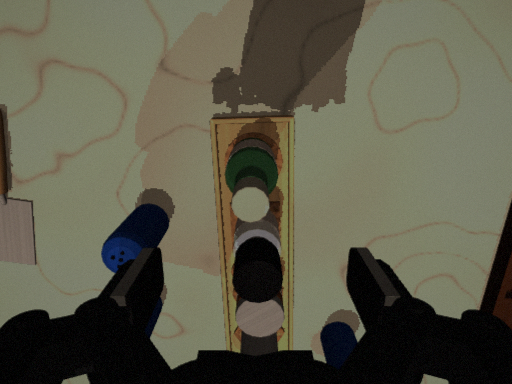

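The wrist view shows the bottle cap at (250,205), lying between the fingers. Its fit of (409.3, -190.3) agrees with the earlier estimate. Descending.

```bash
python3 -m crank '[[85, -2.5, -2.8, 40, 0, 0, 0], [85, -2.5, -2.8, 80, 0, 0, 0], [85, -2.5, -2.8, 116, 0, 0, 0], [85, -2.5, -2.8, 116, 0, 0, 0], [20, -2.5, -2.8, 116, 0, 0, 0]]';python3 -m crank '[[20, 0, 0, 0, 0, 0, 0], [20, 0, 0, 0, 0, 0, 0], [20, 0, 0, 0, 0, 0, 0], [20, 0, 0, 0, 0, 0, 0], [20, 0, 0, 0, 0, 0, 0]]'
```

```text
time_s: 5.7
tool_pos: [409.8, -190.3, 116.5]
eef_rot: [-0.081, 0.997, -0.0, 0.0]
force: [-0.0, 0.6, 0.2]
width: 69.2
finger_force: 0.0
time_s: 6.32
tool_pos: [409.6, -190.7, 116.2]
eef_rot: [-0.081, 0.997, -0.0, 0.001]
force: [-1.9, 1.1, 15.9]
width: 26.6
finger_force: 58.0
```

```bash
python3 -m crank '[[20, 0, 0, -15, 0, 0, 0], [20, 0, 0, -55, 0, 0, 0], [20, 0, 0, -100, 0, 0, 0], [20, 0, 0, -110, 0, 0, 0], [20, 0, 0, -110, 0, 0, 0]]'; python3 go.py 654.5,213.8,227
```

```text
time_s: 6.95
tool_pos: [409.2, -190.7, 225.3]
eef_rot: [-0.081, 0.997, -0.0, 0.0]
force: [-0.2, -0.4, -3.3]
width: 26.8
finger_force: 59.9
654.5,213.8,227 tool d [-307.3  359.7   -1.8] norm 473.1
pos [ 409.2 -190.7  225.3] yaw_y 1.733 tilt [ 0. -0.] q [ 0.57  0.55 -0.35  1.92  0.28  0.72  1.8 ]
```

```bash
python3 -m crank '[[20, -15, 18, 0, 0, 0, 0], [20, -46, 54, 0, 0, 0, 0], [20, -82, 96, 0, 0, 0, 0], [20, -118, 138, 0, 0, 0, 0], [20, -154, 180, 0, 0, 0, 0]]'; python3 -m crank '[[20, -36, 42, 0, 0, 0, 0], [20, -72, 84, 0, 0, 0, 0], [20, -108, 126, 0, 0, 0, 0], [20, -135, 158, 0, 0, 0, 0], [20, -150, 176, 0, 0, 0, 0]]'; python3 go.py 654.5,213.8,227
```

```text
time_s: 7.58
tool_pos: [532.5, 13.5, 223.6]
eef_rot: [-0.081, 0.997, -0.0, -0.001]
force: [0.5, -1.1, -2.3]
width: 26.6
finger_force: 59.8
time_s: 8.2
tool_pos: [651.6, 212.0, 222.4]
eef_rot: [-0.082, 0.997, -0.001, -0.001]
force: [-0.4, -1.0, -2.4]
width: 27.0
finger_force: 59.8
654.5,213.8,227 tool d [-3.1  1.3 -4.6] norm 5.7
pos [651.6 212.  222.4] yaw_y 1.735 tilt [-0.003 -0.001] q [-0.27  0.92 -0.27  1.    0.22  1.25  1.23]
```

```bash
cat > c.py <<'E'
import sys
from fit import *
f=sys.argv[1]
for c in("wrist",):
    d=viewer.read_camera(c);cv2.imwrite(f"pics/{f}.png",d["img"])
    img=d["img"].copy()
    for x in(-120,-40,40,120):
        p=[535.5,198,.132];pc=np.array([p[0]+x*np.cos(p[2]),p[1]+x*np.sin(p[2]),0])
        B=np.array([[a,b] for a,b in((-36,-36),(36,-36),(36,36),(-36,36))]);k=np.array([[np.cos(p[2]),-np.sin(p[2])],[np.sin(p[2]),np.cos(p[2])]])
        Q=np.c_[B@k.T+pc[:2],np.full(4,22)]
        cv2.polylines(img,[np.round(proj(d,Q)).astype(int)],True,(0,255,0),1)
    cv2.imwrite(f"pics/{f}.png",img)
    for s in silhouettes("bottle",c): 
        m=up(s["mask"]);print("bottle",s["score"],np.round(np.array(s["bbox"])*[512,384,512,384]))
E
python3 c.py c1; python3 go.py
```

```text
bottle 0.67 [212. 155. 298. 338.]
pos [651.4 212.4 222.1] yaw_y 1.736 tilt [-0.003 -0.001] q [-0.27  0.92 -0.27  1.    0.22  1.25  1.23]
```

View pics/c1.png

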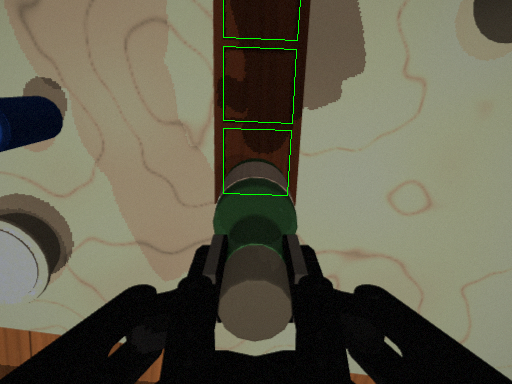

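```bash
python3 -m crank '[[20, -2, 1, 30, 0, 0, 0], [20, -3.3, 2, 70, 0, 0, 0], [20, -3.3, 2, 95, 0, 0, 0], [20, -3.3, 2, 108, 0, 0, 0], [20, -3.3, 2, 110, 0, 0, 0]]'; python3 go.py 654.5,214.8,107.2
```

```text
time_s: 8.93
tool_pos: [654.4, 212.0, 114.4]
eef_rot: [-0.081, 0.997, -0.0, -0.001]
force: [0.9, -0.7, -2.1]
width: 26.7
finger_force: 59.8
654.5,214.8,107.2 tool d [-0.5  2.8  7.2] norm 7.7
pos [654.4 212.  114.4] yaw_y 1.733 tilt [-0.001 -0.001] q [-0.26  1.03 -0.25  1.12  0.25  1.02  1.2 ]
```

```bash
python3 -m crank '[[20, -0.5, 2.5, 3, 0, 0, 0], [20, -0.5, 2.5, 5, 0, 0, 0], [20, -0.5, 2.5, 6, 0, 0, 0], [20, -0.5, 2.5, 6.5, 0, 0, 0]]'; python3 go.py 654.5,214.8,107.2
```

```text
time_s: 9.43
tool_pos: [654.9, 214.9, 108.9]
eef_rot: [-0.081, 0.997, -0.0, 0.0]
force: [-0.2, 0.5, -2.5]
width: 26.8
finger_force: 59.8
654.5,214.8,107.2 tool d [ 0.4 -0.   1.7] norm 1.8
pos [654.9 214.9 108.9] yaw_y 1.733 tilt [ 0. -0.] q [-0.27  1.04 -0.25  1.12  0.26  1.01  1.2 ]
```

```bash
python3 -m crank '[[20, 0, 0, 1, 0, 0, 0], [20, 0, 0, 2, 0, 0, 0], [20, 0, 0, 2, 0, 0, 0]]'
```

```text
time_s: 9.8
tool_pos: [655.0, 215.0, 107.4]
eef_rot: [-0.081, 0.997, 0.0, 0.0]
force: [-1.1, -1.1, 5.0]
width: 26.6
finger_force: 60.7
```

```bash
python3 -m crank '[[40, 0, 0, 0, 0, 0, 0], [60, 0, 0, 0, 0, 0, 0], [85, 0, 0, 0, 0, 0, 0], [85, 0, 0, 0, 0, 0, 0], [85, 0, 0, 0, 0, 0, 0]]';python3 -m crank '[[85, 0, 0, -30, 0, 0, 0], [85, 0, 0, -75, 0, 0, 0], [85, 0, 0, -120, 0, 0, 0], [85, 0, 0, -125, 0, 0, 0]]'; python3 go.py 488,-173,231
```

```text
time_s: 10.42
tool_pos: [654.8, 214.9, 106.8]
eef_rot: [-0.081, 0.997, -0.0, -0.0]
force: [0.7, -0.1, -0.0]
width: 85.2
finger_force: 0.0
time_s: 10.92
tool_pos: [655.7, 215.3, 234.9]
eef_rot: [-0.081, 0.997, 0.001, 0.002]
force: [0.0, -0.6, -1.7]
width: 84.8
finger_force: 0.0
488,-173,231 tool d [ 228.1 -356.2    2.6] norm 423.0
pos [655.7 215.3 234.9] yaw_y 1.733 tilt [0.004 0.002] q [-0.27  0.92 -0.27  0.96  0.22  1.28  1.23]
```

```bash
python3 -m crank '[[85, 29, -46, 0, 0, 0, 0], [85, 60, -94, 0, 0, 0, 0], [85, 91, -142, 0, 0, 0, 0], [85, 122, -190, 0, 0, 0, 0], [85, 153, -238, 0, 0, 0, 0]]'; python3 -m crank '[[85, 30, -47, 0, 0, 0, 0], [85, 58, -90, 0, 0, 0, 0], [85, 72, -112, 0, 0, 0, 0], [85, 74, -117, 0, 0, 0, 0], [85, 74, -117, 0, 0, 0, 0]]'; python3 go.py 488,-173,96; python3 w.py grinder 488 -173 17 w2; python3 w.py jar 566.5 -157.5 17 w2
```

```text
time_s: 11.55
tool_pos: [541.1, -46.3, 231.4]
eef_rot: [-0.081, 0.997, -0.0, -0.0]
force: [1.5, -1.1, 1.0]
width: 85.0
finger_force: 0.0
time_s: 12.18
tool_pos: [488.3, -171.5, 231.6]
eef_rot: [-0.081, 0.997, 0.0, -0.0]
force: [0.6, -0.4, -0.8]
width: 84.8
finger_force: 0.0
488,-173,96 tool d [  0.6  -1.5 135.6] norm 135.6
pos [ 488.3 -171.5  231.6] yaw_y 1.733 tilt [-0.  0.] q [ 0.46  0.63 -0.34  1.69  0.26  0.87  1.75]
0.75 [227. 136. 282. 215.] [ 487.3 -172.1] 0.959
0.56 [231. 208. 285. 272.] [ 566.6 -156.1] 0.855
0.19 [218.  51. 280. 114.] [ 566.5 -157.5] 0.0
```

```bash
python3 -m crank '[[85, 0.7, -0.9, 50, 0, 0, 0], [85, 0.7, -0.9, 100, 0, 0, 0], [85, 0.7, -0.9, 135.5, 0, 0, 0], [85, 0.7, -0.9, 135.5, 0, 0, 0], [85, 0.7, -0.9, 135.5, 0, 0, 0]]';python3 -m crank '[[20, 0, 0, 0, 0, 0, 0], [20, 0, 0, 0, 0, 0, 0], [20, 0, 0, 0, 0, 0, 0], [20, 0, 0, 0, 0, 0, 0], [20, 0, 0, 0, 0, 0, 0]]'
```

```text
time_s: 13.0
tool_pos: [488.2, -172.9, 97.6]
eef_rot: [-0.081, 0.997, -0.0, 0.001]
force: [0.9, -0.2, 0.4]
width: 85.0
finger_force: 0.0
time_s: 13.62
tool_pos: [487.9, -173.1, 97.2]
eef_rot: [-0.081, 0.997, -0.0, 0.001]
force: [-2.0, 1.8, 12.7]
width: 42.8
finger_force: 59.1
```

```bash
python3 -m crank '[[20, 0, 0, -15, 0, 0, 0], [20, 0, 0, -55, 0, 0, 0], [20, 0, 0, -105, 0, 0, 0], [20, 0, 0, -132, 0, 0, 0], [20, 0, 0, -132, 0, 0, 0]]'; python3 go.py 575.2,204.3,228
```

```text
time_s: 14.25
tool_pos: [488.0, -173.3, 230.5]
eef_rot: [-0.081, 0.997, -0.001, 0.002]
force: [-0.2, 1.3, -2.5]
width: 42.8
finger_force: 61.7
575.2,204.3,228 tool d [-146.9  358.6    2.4] norm 387.5
pos [ 488.  -173.3  230.5] yaw_y 1.733 tilt [ 0.003 -0.001] q [ 0.47  0.63 -0.34  1.69  0.27  0.86  1.75]
```

```bash
python3 -m crank '[[20, -8, 20, 0, 0, 0, 0], [20, -24, 58, 0, 0, 0, 0], [20, -40, 98, 0, 0, 0, 0], [20, -56, 138, 0, 0, 0, 0], [20, -72, 178, 0, 0, 0, 0]]'; python3 -m crank '[[20, -17, 42, 0, 0, 0, 0], [20, -34, 84, 0, 0, 0, 0], [20, -54, 130, 0, 0, 0, 0], [20, -68, 164, 0, 0, 0, 0], [20, -74.5, 180.5, 0, 0, 0, 0]]'; python3 go.py 575.2,204.3,88.2
```

```text
time_s: 14.88
tool_pos: [529.6, 15.5, 227.6]
eef_rot: [-0.081, 0.997, -0.0, -0.001]
force: [0.5, -0.5, -2.1]
width: 42.6
finger_force: 61.7
time_s: 15.5
tool_pos: [573.7, 206.2, 227.2]
eef_rot: [-0.082, 0.997, -0.0, -0.001]
force: [-0.4, 0.5, -2.4]
width: 43.0
finger_force: 61.7
575.2,204.3,88.2 tool d [ -1.4  -2.1 139. ] norm 139.0
pos [573.7 206.2 227.2] yaw_y 1.735 tilt [-0.002 -0.   ] q [-0.27  0.78 -0.28  1.35  0.22  1.05  1.15]
```

```bash
python3 -m crank '[[20, -1.4, -2.1, 35, 0, 0, 0], [20, -1.4, -2.1, 85, 0, 0, 0], [20, -1.4, -2.1, 120, 0, 0, 0], [20, -1.4, -2.1, 132, 0, 0, 0], [20, -1.4, -2.1, 134, 0, 0, 0]]'; python3 go.py 575.2,204.3,88.2
```

```text
time_s: 16.12
tool_pos: [576.1, 202.2, 94.4]
eef_rot: [-0.081, 0.997, -0.0, -0.0]
force: [-0.7, 0.7, -1.4]
width: 42.8
finger_force: 61.8
575.2,204.3,88.2 tool d [0.5 2.3 6.2] norm 6.6
pos [576.1 202.2  94.4] yaw_y 1.733 tilt [-0. -0.] q [-0.28  0.94 -0.24  1.49  0.28  0.75  1.1 ]
```

```bash
python3 -m crank '[[20, 0.5, 2, 2, 0, 0, 0], [20, 0.5, 2, 4, 0, 0, 0], [20, 0.5, 2, 5, 0, 0, 0], [20, 0.5, 2, 6, 0, 0, 0], [20, 0.5, 2, 6, 0, 0, 0]]'; python3 go.py 575.2,204.3,88.2
```

```text
time_s: 16.75
tool_pos: [575.2, 204.4, 88.3]
eef_rot: [-0.081, 0.997, -0.0, 0.0]
force: [0.9, -0.3, -2.2]
width: 42.7
finger_force: 61.8
575.2,204.3,88.2 tool d [ 0.  -0.1  0.1] norm 0.2
pos [575.2 204.4  88.3] yaw_y 1.733 tilt [ 0. -0.] q [-0.28  0.95 -0.23  1.49  0.29  0.74  1.1 ]
```

```bash
python3 -m crank '[[20, 0, 0, 0.7, 0, 0, 0], [20, 0, 0, 1.2, 0, 0, 0], [20, 0, 0, 1.2, 0, 0, 0]]'
```

```text
time_s: 17.12
tool_pos: [575.5, 204.6, 88.2]
eef_rot: [-0.081, 0.997, 0.0, 0.001]
force: [-3.1, -0.9, 16.1]
width: 42.8
finger_force: 63.7
```

```bash
python3 -m crank '[[50, 0, 0, -0.5, 0, 0, 0], [65, 0, 0, -0.5, 0, 0, 0], [85, 0, 0, -0.5, 0, 0, 0], [85, 0, 0, -0.5, 0, 0, 0], [85, 0, 0, -0.5, 0, 0, 0]]';python3 -m crank '[[85, 0, 0, -35, 0, 0, 0], [85, 0, 0, -85, 0, 0, 0], [85, 0, 0, -135, 0, 0, 0], [85, 0, 0, -143, 0, 0, 0]]'; python3 go.py 566.5,-157,231
```

```text
time_s: 17.75
tool_pos: [575.2, 204.4, 87.5]
eef_rot: [-0.081, 0.997, -0.0, -0.0]
force: [0.0, -0.8, -0.5]
width: 84.8
finger_force: 0.0
time_s: 18.25
tool_pos: [576.0, 204.8, 233.6]
eef_rot: [-0.081, 0.997, 0.001, 0.002]
force: [-0.6, -0.8, -1.3]
width: 85.0
finger_force: 0.0
566.5,-157,231 tool d [  67.7 -355.5    2. ] norm 362.0
pos [576.  204.8 233.6] yaw_y 1.733 tilt [0.004 0.002] q [-0.26  0.77 -0.28  1.34  0.22  1.06  1.15]
```

```bash
python3 -m crank '[[85, 9, -50, 0, 0, 0, 0], [85, 19, -100, 0, 0, 0, 0], [85, 29, -150, 0, 0, 0, 0], [85, 39, -200, 0, 0, 0, 0], [85, 48, -250, 0, 0, 0, 0]]'; python3 -m crank '[[85, 9, -50, 0, 0, 0, 0], [85, 16, -85, 0, 0, 0, 0], [85, 19, -104, 0, 0, 0, 0], [85, 19, -105, 0, 0, 0, 0], [85, 19, -105, 0, 0, 0, 0]]'; python3 go.py 566.5,-157,46; python3 w.py jar 566.5 -157 17 w3; python3 w.py shaker 645.5 -143.5 17 w3
```

```text
time_s: 18.88
tool_pos: [567.7, -51.7, 230.0]
eef_rot: [-0.081, 0.997, -0.0, -0.0]
force: [1.2, -0.3, 0.1]
width: 85.1
finger_force: 0.0
time_s: 19.5
tool_pos: [566.6, -155.2, 230.5]
eef_rot: [-0.082, 0.997, 0.0, -0.0]
force: [0.5, 0.1, 0.6]
width: 84.9
finger_force: 0.0
566.5,-157,46 tool d [  0.4  -1.9 184.5] norm 184.5
pos [ 566.6 -155.2  230.5] yaw_y 1.735 tilt [-0.     0.001] q [ 0.38  0.74 -0.33  1.43  0.26  1.01  1.72]
0.74 [225. 135. 282. 201.] [ 566.8 -156. ] 0.936
0.96 [ 72. 176. 147. 239.] [ 645.5 -143.5] 0.0
0.73 [230. 206. 280. 284.] [ 648.8 -142.6] 0.973
0.7 [322. 214. 384. 280.] [ 645.5 -143.5] 0.0
0.63 [153. 289. 204. 366.] [ 645.5 -143.5] 0.0
0.62 [ 65.  57. 153. 112.] [ 645.5 -143.5] 0.0
```

```bash
python3 -m crank '[[85, 0.2, -1.2, 50, 0, 0, 0], [85, 0.2, -1.2, 100, 0, 0, 0], [85, 0.2, -1.2, 150, 0, 0, 0], [85, 0.2, -1.2, 184.5, 0, 0, 0], [85, 0.2, -1.2, 184.5, 0, 0, 0]]';python3 -m crank '[[85, 0, 0, 0, 0, 0, 0], [30, 0, 0, 0, 0, 0, 0], [30, 0, 0, 0, 0, 0, 0], [30, 0, 0, 0, 0, 0, 0], [30, 0, 0, 0, 0, 0, 0]]'
```

```text
time_s: 20.32
tool_pos: [565.5, -157.2, 44.6]
eef_rot: [-0.081, 0.997, 0.001, -0.002]
force: [0.7, 0.0, 0.3]
width: 85.0
finger_force: 0.0
time_s: 20.95
tool_pos: [566.8, -158.0, 47.5]
eef_rot: [-0.081, 0.997, -0.0, 0.001]
force: [-3.0, 1.1, 13.8]
width: 52.8
finger_force: 60.7
```

```bash
python3 -m crank '[[30, 0, 0, -15, 0, 0, 0], [30, 0, 0, -55, 0, 0, 0], [30, 0, 0, -105, 0, 0, 0], [30, 0, 0, -135, 0, 0, 0], [30, 0, 0, -140, 0, 0, 0]]'; python3 go.py 495.9,193.7,188
```

```text
time_s: 21.58
tool_pos: [566.9, -158.1, 188.6]
eef_rot: [-0.081, 0.997, -0.001, 0.002]
force: [-0.0, -0.0, -2.5]
width: 52.8
finger_force: 63.4
495.9,193.7,188 tool d [1.340e+01 3.587e+02 1.000e-01] norm 358.9
pos [ 566.9 -158.1  188.6] yaw_y 1.733 tilt [ 0.003 -0.001] q [ 0.38  0.79 -0.32  1.49  0.29  0.91  1.7 ]
```

```bash
python3 -m crank '[[30, 1, 18, 0, 0, 0, 0], [30, 2, 55, 0, 0, 0, 0], [30, 3, 95, 0, 0, 0, 0], [30, 5, 135, 0, 0, 0, 0], [30, 6, 175, 0, 0, 0, 0]]'; python3 -m crank '[[30, 2, 40, 0, 0, 0, 0], [30, 4, 80, 0, 0, 0, 0], [30, 5, 120, 0, 0, 0, 0], [30, 6.5, 155, 0, 0, 0, 0], [30, 7.5, 182, 0, 0, 0, 0]]'; python3 go.py 495.9,193.7,38.5
```

```text
time_s: 22.2
tool_pos: [530.9, 15.9, 185.3]
eef_rot: [-0.081, 0.997, 0.0, -0.001]
force: [1.2, 0.0, -1.5]
width: 52.6
finger_force: 63.5
time_s: 22.82
tool_pos: [493.8, 194.3, 185.2]
eef_rot: [-0.082, 0.997, -0.0, -0.001]
force: [0.3, -0.8, -2.5]
width: 52.6
finger_force: 63.5
495.9,193.7,38.5 tool d [ -2.3  -0.9 146.7] norm 146.7
pos [493.8 194.3 185.2] yaw_y 1.735 tilt [-0.002 -0.   ] q [-0.3   0.71 -0.25  1.7   0.23  0.76  1.07]
```

```bash
python3 -m crank '[[30, -2, -1.5, 35, 0, 0, 0], [30, -2, -1.5, 85, 0, 0, 0], [30, -2, -1.5, 125, 0, 0, 0], [30, -2, -1.5, 140, 0, 0, 0], [30, -2, -1.5, 141, 0, 0, 0]]'; python3 go.py 495.9,193.7,38.5
```

```text
time_s: 23.45
tool_pos: [497.0, 191.3, 44.9]
eef_rot: [-0.081, 0.997, -0.0, -0.001]
force: [-0.3, -0.7, -0.9]
width: 53.0
finger_force: 63.5
495.9,193.7,38.5 tool d [0.7 2.6 6.4] norm 6.9
pos [497.  191.3  44.9] yaw_y 1.733 tilt [-0.001 -0.   ] q [-0.34  0.94 -0.16  1.8   0.31  0.42  1.01]
```

```bash
python3 -m crank '[[30, 0.5, 2, 2, 0, 0, 0], [30, 0.5, 2, 4, 0, 0, 0], [30, 0.5, 2, 5.5, 0, 0, 0], [30, 0.5, 2, 6, 0, 0, 0], [30, 0.5, 2, 6.5, 0, 0, 0]]'
```

```text
time_s: 24.08
tool_pos: [496.8, 192.9, 38.7]
eef_rot: [-0.081, 0.997, 0.0, 0.0]
force: [0.7, -0.1, -1.8]
width: 52.5
finger_force: 63.5
```

```bash
python3 -m crank '[[30, 0, 0, 0.4, 0, 0, 0], [30, 0, 0, 0.8, 0, 0, 0], [30, 0, 0, 0.8, 0, 0, 0]]'
```

```text
time_s: 24.45
tool_pos: [496.8, 192.9, 38.5]
eef_rot: [-0.081, 0.997, -0.0, 0.0]
force: [-4.3, -1.7, 15.6]
width: 53.1
finger_force: 65.4
```

```bash
python3 -m crank '[[60, 0, 0, -0.5, 0, 0, 0], [75, 0, 0, -0.5, 0, 0, 0], [85, 0, 0, -0.5, 0, 0, 0], [85, 0, 0, -0.5, 0, 0, 0], [85, 0, 0, -0.5, 0, 0, 0]]';python3 -m crank '[[85, 0, 0, -35, 0, 0, 0], [85, 0, 0, -85, 0, 0, 0], [85, 0, 0, -135, 0, 0, 0], [85, 0, 0, -185, 0, 0, 0], [85, 0, 0, -190, 0, 0, 0]]'; python3 go.py 646.5,-143,231
```

```text
time_s: 25.08
tool_pos: [496.8, 192.9, 38.3]
eef_rot: [-0.081, 0.997, -0.0, -0.0]
force: [-0.3, -0.4, -0.1]
width: 85.3
finger_force: 0.0
time_s: 25.7
tool_pos: [497.6, 193.3, 231.2]
eef_rot: [-0.081, 0.997, 0.001, 0.002]
force: [0.3, 0.1, -1.0]
width: 84.7
finger_force: 0.0
646.5,-143,231 tool d [-9.270e+01 -3.559e+02  3.000e-01] norm 367.8
pos [497.6 193.3 231.2] yaw_y 1.733 tilt [0.004 0.002] q [-0.28  0.65 -0.27  1.64  0.21  0.88  1.09]
```

```bash
python3 -m crank '[[85, -13, -50, 0, 0, 0, 0], [85, -26, -100, 0, 0, 0, 0], [85, -39, -150, 0, 0, 0, 0], [85, -52, -200, 0, 0, 0, 0], [85, -65, -250, 0, 0, 0, 0]]'; python3 -m crank '[[85, -13, -50, 0, 0, 0, 0], [85, -23, -85, 0, 0, 0, 0], [85, -27, -105, 0, 0, 0, 0], [85, -27.5, -106, 0, 0, 0, 0], [85, -27.5, -106, 0, 0, 0, 0]]'; python3 go.py 646.5,-143,66; python3 w.py shaker 646.5 -143 17 w4
```

```text
time_s: 26.32
tool_pos: [601.6, -45.0, 227.6]
eef_rot: [-0.081, 0.997, 0.0, -0.001]
force: [1.8, 1.1, 0.7]
width: 85.0
finger_force: 0.0
time_s: 26.95
tool_pos: [645.4, -142.5, 227.9]
eef_rot: [-0.081, 0.997, 0.0, -0.0]
force: [-0.4, 0.0, -0.2]
width: 85.1
finger_force: 0.0
646.5,-143,66 tool d [ -1.1  -0.8 161.9] norm 161.9
pos [ 645.4 -142.5  227.9] yaw_y 1.734 tilt [-0.001  0.001] q [ 0.29  0.87 -0.31  1.12  0.25  1.19  1.73]
0.97 [328. 151. 397. 217.] [ 646.5 -143. ] 0.0
0.88 [157. 238. 199. 310.] [ 646.5 -143. ] 0.0
0.64 [228. 141. 283. 207.] [ 647.4 -142.5] 0.962
0.62 [ 52. 108. 140. 162.] [ 646.5 -143. ] 0.0
```

View pics/w4.png

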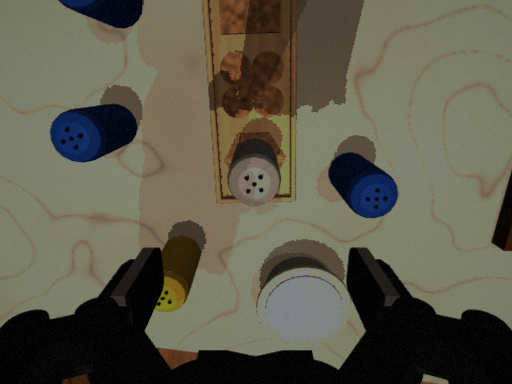

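The steel shaker is at (254,183), and the clover and hexagonal coasters are where I expected. The blue look-alike on the right (362,185) leaves about 14 mm of finger clearance. Descending.

```bash
python3 -m crank '[[85, -1.1, -0.5, 50, 0, 0, 0], [85, -1.1, -0.5, 100, 0, 0, 0], [85, -1.1, -0.5, 145, 0, 0, 0], [85, -1.1, -0.5, 162, 0, 0, 0], [85, -1.1, -0.5, 162, 0, 0, 0]]';python3 -m crank '[[85, 0, 0, 0, 0, 0, 0], [30, 0, 0, 0, 0, 0, 0], [30, 0, 0, 0, 0, 0, 0], [30, 0, 0, 0, 0, 0, 0], [30, 0, 0, 0, 0, 0, 0]]'
```

```text
time_s: 27.68
tool_pos: [646.8, -143.4, 66.5]
eef_rot: [-0.081, 0.997, 0.0, -0.0]
force: [-0.6, -0.6, 0.7]
width: 85.2
finger_force: 0.0
time_s: 28.3
tool_pos: [647.1, -143.8, 67.2]
eef_rot: [-0.081, 0.997, -0.0, 0.001]
force: [-1.2, 1.2, 9.8]
width: 46.8
finger_force: 60.5
```

```bash
python3 -m crank '[[30, 0, 0, -15, 0, 0, 0], [30, 0, 0, -55, 0, 0, 0], [30, 0, 0, -105, 0, 0, 0], [30, 0, 0, -145, 0, 0, 0], [30, 0, 0, -150, 0, 0, 0]]'; python3 go.py 416.6,183.2,215
```

```text
time_s: 28.92
tool_pos: [647.6, -143.9, 219.8]
eef_rot: [-0.081, 0.997, -0.001, 0.002]
force: [0.4, 0.3, -2.8]
width: 46.8
finger_force: 62.2
416.6,183.2,215 tool d [175.2 360.1   3.5] norm 400.4
pos [ 647.6 -143.9  219.8] yaw_y 1.733 tilt [ 0.004 -0.001] q [ 0.29  0.88 -0.31  1.13  0.26  1.17  1.72]
```

```bash
python3 -m crank '[[30, 9, 18, 0, 0, 0, 0], [30, 27, 55, 0, 0, 0, 0], [30, 45, 93, 0, 0, 0, 0], [30, 64, 131, 0, 0, 0, 0], [30, 83, 170, 0, 0, 0, 0]]'; python3 -m crank '[[30, 19, 39, 0, 0, 0, 0], [30, 39, 79, 0, 0, 0, 0], [30, 59, 120, 0, 0, 0, 0], [30, 78, 160, 0, 0, 0, 0], [30, 91, 187, 0, 0, 0, 0]]'; python3 go.py 416.6,183.2,58.2
```

```text
time_s: 29.55
tool_pos: [536.1, 11.5, 216.1]
eef_rot: [-0.081, 0.997, 0.0, -0.0]
force: [0.5, 1.5, -1.8]
width: 46.4
finger_force: 62.2
time_s: 30.18
tool_pos: [415.9, 181.8, 216.2]
eef_rot: [-0.082, 0.997, -0.0, -0.0]
force: [0.7, 1.0, -1.9]
width: 47.0
finger_force: 62.2
416.6,183.2,58.2 tool d [ -1.    1.3 158. ] norm 158.0
pos [415.9 181.8 216.2] yaw_y 1.734 tilt [-0.001 -0.   ] q [-0.33  0.56 -0.26  1.92  0.22  0.68  1.01]
```

```bash
python3 -m crank '[[30, -1, 0.5, 35, 0, 0, 0], [30, -1, 0.5, 85, 0, 0, 0], [30, -1, 0.5, 130, 0, 0, 0], [30, -1, 0.5, 151, 0, 0, 0], [30, -1, 0.5, 153, 0, 0, 0]]'; python3 go.py 416.6,183.2,58.2
```

```text
time_s: 30.8
tool_pos: [417.5, 180.8, 62.3]
eef_rot: [-0.081, 0.997, -0.001, -0.001]
force: [-0.5, -0.5, -1.7]
width: 46.8
finger_force: 62.1
416.6,183.2,58.2 tool d [0.5 2.5 4.1] norm 4.8
pos [417.5 180.8  62.3] yaw_y 1.733 tilt [-0.002 -0.001] q [-0.42  0.85 -0.11  2.07  0.35  0.24  0.91]
```

```bash
python3 -m crank '[[30, 0.5, 2, 1.5, 0, 0, 0], [30, 0.5, 2, 3, 0, 0, 0], [30, 0.5, 2, 4, 0, 0, 0], [30, 0.5, 2, 4, 0, 0, 0]]'; python3 go.py 416.6,183.2,58.2
```

```text
time_s: 31.3
tool_pos: [417.6, 182.9, 59.5]
eef_rot: [-0.081, 0.997, 0.0, 0.0]
force: [0.0, 0.2, -1.8]
width: 46.1
finger_force: 62.2
416.6,183.2,58.2 tool d [0.9 0.4 1.3] norm 1.7
pos [417.6 182.9  59.5] yaw_y 1.733 tilt [0. 0.] q [-0.43  0.86 -0.1   2.07  0.35  0.22  0.9 ]
```

```bash
python3 -m crank '[[30, 0, 0, 0.8, 0, 0, 0], [30, 0, 0, 1.6, 0, 0, 0], [30, 0, 0, 1.6, 0, 0, 0]]'
```

```text
time_s: 31.68
tool_pos: [417.6, 183.1, 58.1]
eef_rot: [-0.081, 0.997, 0.0, 0.0]
force: [-1.7, 0.1, 13.1]
width: 46.6
finger_force: 63.7
```

Touchdown at 13 N. Now releasing, retreating clear and taking a look.

```bash
python3 -m crank '[[55, 0, 0, -0.4, 0, 0, 0], [70, 0, 0, -0.4, 0, 0, 0], [85, 0, 0, -0.4, 0, 0, 0], [85, 0, 0, -0.4, 0, 0, 0], [85, 0, 0, -0.4, 0, 0, 0]]';python3 -m crank '[[85, 0, 0, -35, 0, 0, 0], [85, 0, 0, -85, 0, 0, 0], [85, 0, 0, -135, 0, 0, 0], [85, 0, 0, -170, 0, 0, 0], [85, 0, 0, -170, 0, 0, 0]]';python3 -m crank '[[85, 0, -60, 0, 0, 0, 0], [85, 0, -120, 0, 0, 0, 0], [85, 0, -180, 0, 0, 0, 0], [85, 0, -220, 0, 0, 0, 0], [85, 0, -220, 0, 0, 0, 0]]'
python3 - <<'E'
from fit import *
C=np.array([535.5,198]);a=.132
for c in("top","scene"):
    d=viewer.read_camera(c);cv2.imwrite(f"pics/end_{c}.png",cv2.resize(d["img"],(768,576)))
    for n,x in(("bottle",120),("grinder",40),("jar",-40),("shaker",-120)):
        e=C+x*np.array([np.cos(a),np.sin(a)])
        b=max(((iou(fill([proj(d,P) for P in piece(n,e,8)]),up(s["mask"])),i,s) for i,s in enumerate(silhouettes(n,c))),default=None)
        if b:
            p,v=fit(lambda p:piece(n,p,8),[(d,up(b[2]["mask"]))],e,[6,6]);print(c,n,"minus pocket centre",np.round(p-e,1),round(v,3))
E
```

```text
time_s: 32.3
tool_pos: [417.5, 183.0, 58.1]
eef_rot: [-0.081, 0.997, -0.0, -0.0]
force: [-0.1, -0.1, 0.0]
width: 85.3
finger_force: 0.0
time_s: 32.92
tool_pos: [418.2, 183.2, 230.0]
eef_rot: [-0.081, 0.997, 0.001, 0.002]
force: [0.9, 0.4, -1.1]
width: 84.6
finger_force: 0.0
time_s: 33.55
tool_pos: [452.7, -36.9, 227.1]
eef_rot: [-0.079, 0.997, -0.0, -0.001]
force: [0.2, 0.7, 0.1]
width: 85.1
finger_force: 0.0
top bottle minus pocket centre [-0.6  0.1] 0.951
top grinder minus pocket centre [-0.4  0.3] 0.916
top shaker minus pocket centre [0.5 1.4] 0.698
scene bottle minus pocket centre [-0.7  1.5] 0.935
scene grinder minus pocket centre [-2.8  2.6] 0.68
scene jar minus pocket centre [-2.2  0.6] 0.598
scene shaker minus pocket centre [-4.7  2.3] 0.836
```

View pics/end_scene.png

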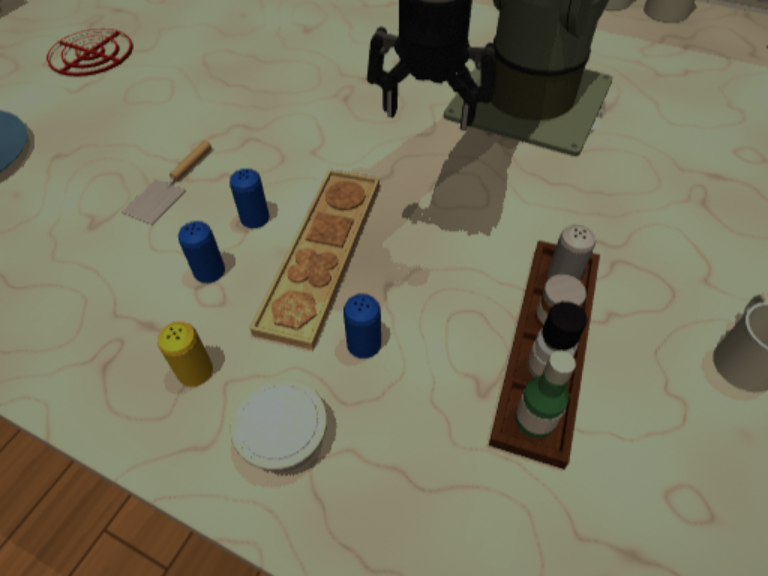

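View pics/end_top.png

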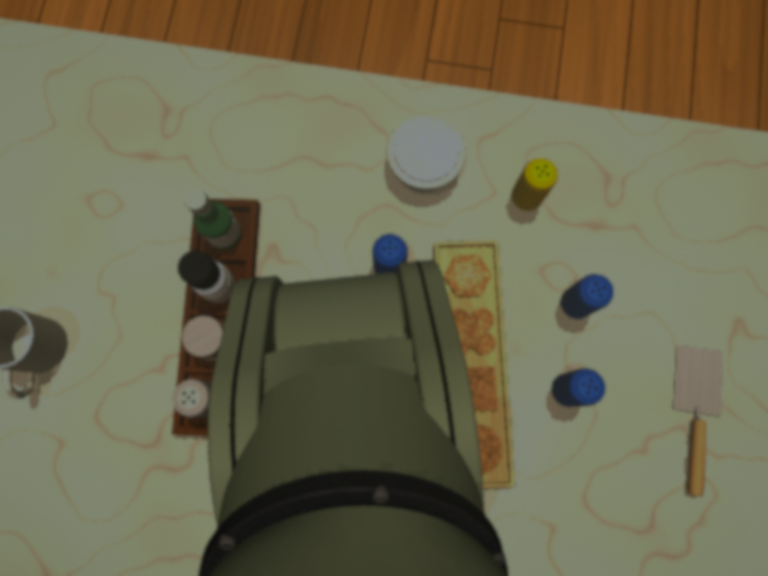

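All four stand upright in the caddy, mirrored: bottle at the far end (scene 540,400), then grinder (555,345), jar (562,300), and shaker at the near end (575,250). The look-alikes are where they were and the arm is clear. Handing in.

```bash
python3 -c "
from workcell import workorder
print(workorder.finish_job())"
```

```text
the job is handed in; nothing more can be done
None
```

I handed the job in at about 34 s: bottle, grinder, jar and shaker stand upright in the caddy in reverse order (bottle in the farthest pocket, shaker in the nearest), within about 5 mm of their pocket centres by camera, but no verdict was returned.

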